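# Find the slip angle of a mat sample on the hinged slip tester

## Task

Measure the slip angle of the anti-static mat sample on the slip tester: first push the drag pointer, which still shows the last reading, back down to zero against its driving pin. Then take the hinged board by its grip and raise it slowly, no faster than about 10 degrees a second, stop raising the moment the brass weight starts to slip, and let it slide by itself down to the foot stop; it must not be touched. Lower the board gently until it lies flat again, leave the drag pointer standing at the angle it has marked, and leave the other things on the bench alone.

Things in the scene. Friction and masses are not known exactly. Their poses are not given: they have to be found in the camera images.
- tester: slip tester, fixed: grey base 17 mm high, x -125..120, y -55..85 mm, with a hinged aluminium board (y -45..45), on its robot side an upright white quadrant plate (graduated every 5 degrees, radius 140 mm about the hinge) and on that plate's outer face a drag pointer. Origin on the bench; x from hinge (right) to free end (left), y to the quadrant, z up. Hinge axis along y at x -105, z 24 mm
- board (a joint): angle of the hinged board (rad): 0 = flat on its rests, grows as the free end is raised, stop at 1.05. The board falls back when let go; lifting it takes about 5 N at the grip.
- board_hinge (a point): point on the hinge axis, in the middle of the board's width; turns with the board (x up the board, y along the hinge, z out of the board's face).
- board_grip (a point): in the board's grip, a black paddle at its free end: 12 mm thick (along the board), 44 mm wide, 44 mm tall, leaning 6 degrees from the board's normal towards the hinge. Point 26 mm up the paddle; in the board's frame 202 mm along the board from the hinge axis, 30 mm above it. Pinch it across its thickness, fingers parallel to it: the tool leans over with the board. Axes as board_hinge
- mat_face (a point): on the top face of the black rubber mat sample (164 x 80 mm) on the board, where it meets the foot stop, mid width; 18 mm along the board from the hinge axis, 6 mm above it. Axes as board_hinge: x runs up the board. The foot stop is a bar 12 mm high across the mat's lower end; a bar 4 mm high clamps the upper end.
- pointer (a joint): angle of the drag pointer (rad): 0 = down on the driving pin of the flat board; grows upwards, stop 1.05. The pin in the board's side pushes the pointer up with the board (both then read the same); friction (0.1 N m) holds it where it is left. It starts at the last reading, 0.75 to 0.95, above any angle this test can give (the weight slips between 0.4 and 0.7).
- pointer_knob (a point): middle of the round black knob near the pointer's end, by which it is pushed: 14 mm in diameter, 24 mm long along the tester's y, standing out from the quadrant towards the robot. In the pointer's frame 170 mm from the hinge axis along the pointer, 7.5 mm above it and 77 mm in y from the board's middle; it turns about the board's hinge axis.
- brass_weight: rectangular brass weight with a small round knob on top: 34 mm (x, along the board) x 50 mm (y) x 16 mm, 28 mm high with the knob, about 0.3 kg. Origin at the centre of its underside. It rests on the mat, its centre 90 to 110 mm up from the foot stop; against the stop the centre is 17 mm from it.
- loupe: small white and black loupe, 36 x 32 x 19 mm, a bystander beside the hinge end of the tester; origin under its centre
- marker: black and grey marker pen lying flat, 124 mm long, 15 mm thick, a bystander along the far side of the tester; origin under its centre
- driver_red: screwdriver with a red handle lying flat, 140 mm long, 21 mm thick, a bystander beside the free end of the tester; origin under its centre

How it is judged:
By the outcome, as a careful person would: the job done as asked, in the order asked, and still so for the second after the job is handed in, with the robot touching nothing.
It also fails if it takes over 69 s, if anything falls off the work surface, if the arm or the gripper's body presses on something with over 40 N, if the wrist force passes 120 N, or if a joint passes its speed limit or range.

## Robot

A 6-joint arm with a two-finger parallel gripper is mounted at the origin on a cart in front of the work surface, level with it; the furniture and walls round the work are solid. World frame = base frame: x ahead of the robot, y to its left, z up, the work surface at z = 0. Lengths are in m, angles in rad, forces in N, time in s.
With the tool pointing down it reaches from about 0.35 to 0.875 m from the base axis. Payload 4.2 kg.
Tool frame: the origin (TCP) lies between the finger pads; the fingertips stand 25 mm ahead of it and the grasp point (between the pads) lies 6 mm ahead of it; z points along the fingers, y is the line along which they close (so a half turn about z gives the same grasp; the last joint's range is limited). The gripper opens to 85 mm and grips with 20 to 120 N. Pads are 22 mm wide; open, the fingers measure 114 mm over their backs; the gripper's body (76 mm by 85 mm) begins 54 mm behind the grasp point. The pads swing forward as they close: fully open they stand 13 mm farther back than shut.
Start: joints at [-0.999, 0.385, 0.008, 0, -1.194, -0.259], TCP at [0.192, -0.595, 0.256] pointing down, gripper open.
Joint ranges: [-3.14, 3.14], [-1.21, 2.06], [-1.07, 1.41], [-3.16, 2.05], [-2.99, -0.16], [-3.1, 3.1]. Speed limits (rad/s): [2.79, 2.79, 3.14, 3.14, 3.14, 3.14].

## Interface

Orientations are given as a 3x3 rotation matrix whose columns are the frame's x, y, z axes.
In Python, from workcell import manip gives the robot as it stands. The module is installed in compiled form; this text tells all that it offers. Calls block until the motion is done:
- manip.move_pose(position, orientation): joint-space move of the TCP to a pose.
- manip.move_l(position, orientation=None, feed=0.15): straight line of the TCP; orientation=None keeps the orientation; feed is the mean speed in m/s.
- manip.move_j(angles): joint-space move.
- manip.ungrasp() and manip.grab(effort=None): open the fingers fully, or close them until they stop; effort is the grip in N (None keeps the last).
- manip.wait(seconds).
- manip.inverse_kinematics(position, orientation): joint angles nearest the present ones, or None.
- manip.get_obs(): the state.
- manip.capture(name): name is "scene" or "side" or "wrist"; returns the picture (400x640x3 uint8, red, green, blue); there is no depth.
- manip.get_calibration(name): a dict with "intrinsics" (3x3 intrinsics, pixels), "world_from_camera" (4x4, takes a point from camera to world coordinates). Camera axes: x right, y up, looking along -z (the intrinsics and any distortion apply to the point x, -y, -z); pixel columns grow to the right and rows downward; lengths in m; the calibration is good to about 2 mm. A picture is of the moment at which its call begins: read the wrist's pose just before it. get_calibration takes no time and is no camera call; for the wrist camera it gives the pose at the moment of the call.
A pose or a line that the arm cannot do raises manip.IKError and nothing moves.
- manip.sign_off(): hands the job in; it is judged then, once.
Trained networks look in the newest picture that a camera, given by its name, has taken for a name from the list of things; names that differ only in an ending like _2 or _b are one class to them, and where a whole thing is asked for, a point or a joint stands for the part that bears it (a point fixed in the world has none). Each returns a list of dicts, best first, with "p" (0 to 1); they miss things now and then, are a little off and sometimes report something else, mostly with a low value. They report only what shows in the picture. A call takes as long as a camera call.
- manip.cut_out(camera, target): "mask" (400x640 bool, what is visible of it) and "location" ([column, row] in pixels, amid what is visible of it).
The state is a dict: "time": time; "qpos": joint angles; "qvel": joint speeds; "effort": joint torques, N m; "tool_pos": TCP position; "tcp_rot": TCP orientation; "wrist_force": force on the tool from outside, world axes, zero at the start; "torque": the same for the moment, N m; "opening": opening from 0.0 (shut) to 1.0 (fully open); "grasp_force": force on a finger pad.
Only numpy, scipy, OpenCV 4.12 (cv2) and the standard library are available. Lean on these libraries where they do the work, as an engineer would, in place of code of your own. Each camera call takes 0.05 s, during which the arm holds its last target. There are 200 camera calls.

## Working session

There is one attempt and no reset: what is moved stays moved. The work goes in short steps, each a Python script; the robot and the scene stay as the last script left them, time stands still between calls to the robot, and variables do not carry over. Pictures are saved under pics/ and viewed, at most 10 in all, crops included, and the job is handed in when it is done.

```bash
mkdir -p pics; ls
python3 - <<'E'
from workcell import manip
import cv2,numpy as np
for c in ("scene","side"):
    im=manip.capture(c); cv2.imwrite(f"pics/{c}0.png",im[:,:,::-1])
    k=manip.get_calibration(c); print(c,np.round(k["intrinsics"],1).tolist(),np.round(k["world_from_camera"],3).tolist(),[x for x in k])
    for t in ("tester","board","board_grip","pointer","pointer_knob","brass_weight","mat_face","loupe","marker","driver_red"):
        r=manip.cut_out(c,t)
        print(t,[(round(d["p"],2),np.round(d["location"],1).tolist(),int(d["mask"].sum())) for d in r[:2]])
print(manip.get_obs()["time"])
E
```

```text
pics
scene [[464.4, 0.0, 323.8], [0.0, 464.4, 195.3], [0.0, 0.0, 1.0]] [[0.439, 0.359, -0.823, -0.321], [-0.898, 0.148, -0.415, -0.704], [-0.027, 0.921, 0.388, 0.459], [0.0, 0.0, 0.0, 1.0]] ['intrinsics', 'world_from_camera']
tester [(0.59, [335.8, 226.0], 4390)]
board [(0.82, [364.8, 227.0], 1137)]
board_grip [(0.82, [361.3, 226.3], 1074), (0.35, [405.2, 255.7], 299)]
pointer [(0.89, [325.6, 200.3], 407)]
pointer_knob [(0.9, [332.0, 203.1], 424)]
brass_weight [(0.72, [345.4, 210.4], 154)]
mat_face [(0.64, [363.0, 225.1], 1097)]
loupe [(0.78, [406.0, 257.9], 262)]
marker [(0.49, [368.8, 213.0], 120)]
driver_red [(0.73, [359.0, 224.2], 1108), (0.56, [336.4, 189.4], 43)]
side [[409.7, 0.0, 328.1], [0.0, 409.7, 205.3], [0.0, 0.0, 1.0]] [[-0.995, 0.043, -0.092, 0.414], [-0.1, -0.597, 0.796, 0.391], [-0.02, 0.801, 0.598, 0.584], [0.0, 0.0, 0.0, 1.0]] ['intrinsics', 'world_from_camera']
tester [(0.61, [336.7, 219.4], 5033)]
board [(0.6, [312.4, 222.8], 1773)]
board_grip [(0.68, [312.4, 221.0], 1687)]
pointer [(0.75, [356.0, 186.0], 252)]
pointer_knob [(0.72, [356.9, 185.8], 203)]
brass_weight [(0.58, [314.1, 207.4], 356)]
mat_face [(0.9, [312.9, 223.2], 1907), (0.46, [282.0, 210.8], 209)]
loupe [(0.62, [249.8, 247.7], 363)]
marker [(0.63, [286.4, 207.0], 256)]
driver_red [(0.7, [245.3, 249.1], 259)]
1.1
```

View pics/scene0.png

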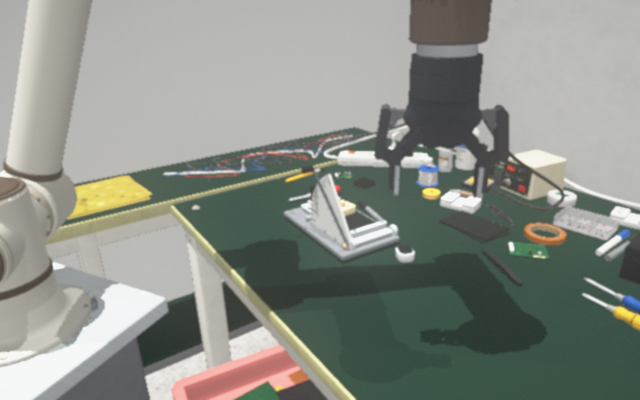

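View pics/side0.png

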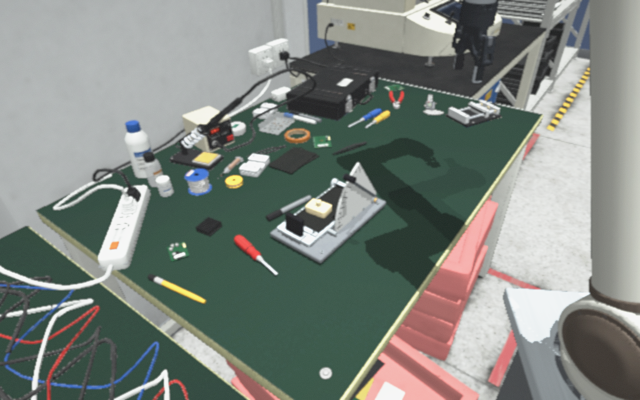

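The tester stands with its quadrant towards the robot. In the side view the base corners are near (272,235), (321,261) and (385,203). The weight is at (318,208) and the grip paddle at (295,222). I'll get a coarse pose from the base corners, then a wrist view from above.

```bash
cat > h.py <<'E'
from workcell import manip
import numpy as np, cv2
def proj(k,P):
    W=np.linalg.inv(k["world_from_camera"]); p=np.c_[np.atleast_2d(P),np.ones(len(np.atleast_2d(P)))]@W.T
    q=np.c_[p[:,0],-p[:,1],-p[:,2]]@k["intrinsics"].T
    return q[:,:2]/q[:,2:]
def back(k,uv,z):
    d=np.linalg.solve(k["intrinsics"],[uv[0],uv[1],1.]); M=k["world_from_camera"]
    d=M[:3,:3]@[d[0],-d[1],-d[2]]; o=M[:3,3]; return o+d*(z-o[2])/d[2]
def T2W(pose,P):  # pose x,y,yaw ; tester->world
    x,y,a=pose; R=np.array([[np.cos(a),-np.sin(a),0],[np.sin(a),np.cos(a),0],[0,0,1]])
    return np.atleast_2d(P)@R.T+[x,y,0]
E
python3 - <<'E'
from h import *
ks=manip.get_calibration("side"); kc=manip.get_calibration("scene")
for uv in ((272,235),(321,261),(385,203)): print(back(ks,uv,.017).round(3))
for uv in ((285,212),(345,256),(399,235)): print("c",back(kc,uv,.017).round(3))
kw=manip.get_calibration("wrist"); o=manip.get_obs()
print(np.round(kw["world_from_camera"],3).tolist(), o["tcp_rot"].round(3).tolist(),kw["intrinsics"][0,0])
print(o["tool_pos"])
E
```

```text
[ 0.609 -0.251  0.017]
[ 0.496 -0.182  0.017]
[ 0.37  -0.383  0.017]
c [ 0.496 -0.193  0.017]
c [ 0.37  -0.397  0.017]
c [ 0.49  -0.463  0.017]
[[-0.308, -0.911, -0.274, 0.122], [0.951, -0.295, -0.09, -0.617], [0.001, -0.288, 0.958, 0.374], [0.0, 0.0, 0.0, 1.0]] [[-0.951, -0.308, 0.0], [-0.308, 0.951, -0.0], [-0.0, -0.0, -1.0]] 319.75730753943884
[ 0.19236196 -0.59463034  0.25632588]
```

Run:
```python
from h import *
a=np.arctan2(.203,.126); pose=(.504,-.334,a)
ex=np.array([np.cos(a),np.sin(a),0]); ey=np.array([-ex[1],ex[0],0])
R=np.c_[ey,np.cross([0,0,-1.],ey),[0,0,-1.]]
p=T2W(pose,[0.0,-.06,.28])[0]
print(p,R[:,1],manip.inverse_kinematics(p,R))
manip.move_pose(p,R); o=manip.get_obs(); print(o["time"],o["qpos"].round(3))
k=manip.get_calibration("wrist"); im=manip.capture("wrist")
cv2.imwrite("pics/w1raw.png",im[:,:,::-1]); np.savez("w1.npz",K=k["intrinsics"],M=k["world_from_camera"])
for t in ("brass_weight","pointer_knob","board_grip"):
    print(t,[(round(d["p"],2),np.round(d["location"],1).tolist(),int(d["mask"].sum())) for d in manip.cut_out("wrist",t)[:2]])
cv2.imwrite("pics/w1.png",cv2.resize(im[:,:,::-1],(800,500),interpolation=cv2.INTER_CUBIC))
```

```text
[ 0.55497841 -0.36564177  0.28      ] [0.52736286 0.84964017 0.        ] [-0.33974013  0.43969632  0.15352254  0.         -1.28462255 -1.78654993]
2.6833 [-0.341  0.44   0.153  0.    -1.285 -1.786]
brass_weight [(0.7, [336.7, 121.6], 1543)]
pointer_knob [(0.81, [338.9, 19.4], 917)]
board_grip [(0.91, [314.9, 113.8], 15238)]
```

View pics/w1.png

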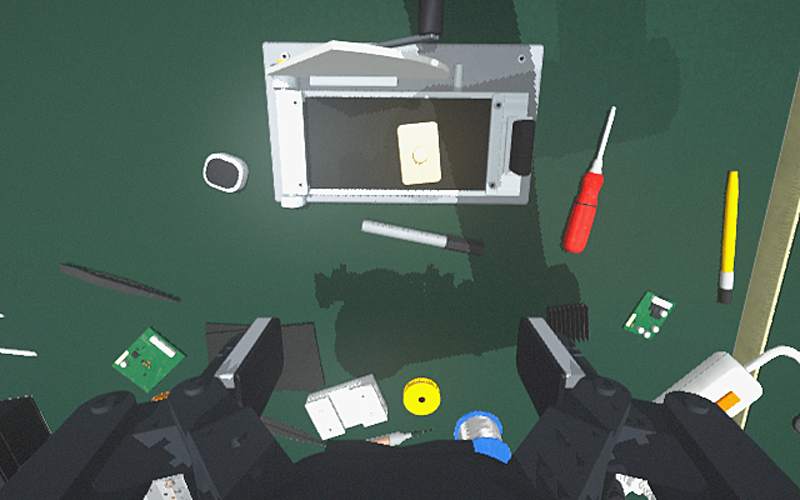

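The wrist view (shown at 800 px) gives the base top corners at (263,43), (544,43), (528,204) and (276,207). The knob is black at (430,15), the paddle at (522,148), and the weight at about (419,153). I'll fit the tester pose to these and check the other features against it.

Run:
```python
from h import *
from scipy.optimize import least_squares
d=np.load("w1.npz"); k={"intrinsics":d["K"],"world_from_camera":d["M"]}
uv=np.array([[263,43],[544,43],[528,204],[276,207]])*.8
C=np.array([[-.125,.085,.017],[.12,.085,.017],[.12,-.055,.017],[-.125,-.055,.017]])
r=least_squares(lambda p:(proj(k,T2W(p,C))-uv).ravel(),[.504,-.334,1.0])
pose=r.x; np.save("pose.npy",pose); print(pose,r.fun.round(1))
Bs=lambda x,y,z:[x-.105,y,z+.024]
print("grip top",proj(k,T2W(pose,[Bs(.199,-.022,.048),Bs(.199,.022,.048)]))/.8)
for s in (.09,.1,.11): print("weight knob",s,proj(k,T2W(pose,[Bs(.018+s,0,.034)]))/.8)
for a in (.75,.8,.85,.9,.95):
    c,s=np.cos(a),np.sin(a)
    print("knob",a,(proj(k,T2W(pose,[Bs(.17*c-.0075*s,y,.17*s+.0075*c) for y in(.065,.089)]))/.8).round(0).tolist())
# side check
ks=manip.get_calibration("side")
print("side corners",proj(ks,T2W(pose,C)).round(1).tolist())
# plan reach for board raise and pointer
q=manip.get_obs()["qpos"]; x,y,a=pose
ex=np.array([np.cos(a),np.sin(a),0]); ey=np.array([-ex[1],ex[0],0]); ez=np.array([0,0,1.])
for sx in (1,-1):
  for th in (0,.2,.4,.6,.7):
    X=np.cos(th)*ex+np.sin(th)*ez; Z=-np.sin(th)*ex+np.cos(th)*ez
    l=np.radians(6); u=-np.sin(l)*X+np.cos(l)*Z
    R=np.c_[sx*ey,np.cross(-u,sx*ey),-u]
    g=T2W(pose,[-.105,0,.024])[0]+.202*X+.03*Z+.005*u
    print(sx,th,np.round(manip.inverse_kinematics(g+.006*u,R),2) if manip.inverse_kinematics(g+.006*u,R) is not None else None)
```

```text
[ 0.50752203 -0.33024373  1.01724451] [-1.9  0.9  0.9  0.4  1.7  0.4 -0.5 -1.6]
grip top [[523.02143656 176.42276894]
 [527.96686539 119.05163184]]
weight knob 0.09 [[409.84550303 147.74332255]]
weight knob 0.1 [[421.98231226 147.71833887]]
weight knob 0.11 [[434.11953515 147.69335434]]
knob 0.75 [[434.0, 37.0], [435.0, -12.0]]
knob 0.8 [[424.0, 34.0], [425.0, -15.0]]
knob 0.85 [[412.0, 32.0], [413.0, -19.0]]
knob 0.9 [[400.0, 30.0], [400.0, -22.0]]
knob 0.95 [[386.0, 28.0], [386.0, -26.0]]
side corners [[385.0, 200.8], [320.1, 260.4], [268.6, 233.0], [336.9, 181.5]]
1 0 [-0.2   0.55 -0.21 -0.14 -0.78 -1.82]
1 0.2 [-0.33  0.51 -0.1  -0.37 -0.92 -1.58]
1 0.4 [-0.47  0.49 -0.01 -0.57 -1.09 -1.38]
1 0.6 [-0.61  0.51  0.08 -0.74 -1.28 -1.24]
1 0.7 [-0.68  0.53  0.12 -0.82 -1.38 -1.19]
-1 0 [-0.2   0.55 -0.21 -0.14 -0.78  1.32]
-1 0.2 [-0.33  0.51 -0.1  -0.37 -0.92  1.57]
-1 0.4 [-0.47  0.49 -0.01 -0.57 -1.09  1.76]
-1 0.6 [-0.61  0.51  0.08 -0.74 -1.28  1.9 ]
-1 0.7 [-0.68  0.53  0.12 -0.82 -1.38  1.96]
```

Reach is good and the features agree with the fit: the knob is at about 0.77 rad, the weight about 0.098 m up, and the paddle within 2 mm. Next, push the pointer down.

```bash
cat >> h.py <<'E'
try:
    pose=np.load("pose.npy"); _a=pose[2]
    ex=np.array([np.cos(_a),np.sin(_a),0]); ey=np.array([-ex[1],ex[0],0]); ez=np.array([0,0,1.])
    H=T2W(pose,[-.105,0,.024])[0]
except Exception: pass
Rd=np.c_[ey,np.cross(-ez,ey),-ez]
def knob(a,up=0.,y=.081):
    c,s=np.cos(a),np.sin(a)
    return H+(.17*c-.0075*s)*ex+y*ey+(.17*s+.0075*c+.007+.025+up)*ez
E
python3 - <<'E'
from h import *
manip.grab(40)
p=knob(.86); p[2]=.28
manip.move_pose(p,Rd); manip.move_l(knob(.86,.004),Rd,feed=.2)
f0=manip.get_obs()["wrist_force"]; print(f0)
for a in np.arange(.8,.03,-.1):
    manip.move_l(knob(a),Rd,feed=.09); f=manip.get_obs()["wrist_force"]-f0; print(round(a,2),f.round(1))
for a in np.arange(.06,-.05,-.006):
    manip.move_l(knob(a),Rd,feed=.03); o=manip.get_obs(); f=o["wrist_force"]-f0; print(round(a,3),f.round(1),round(o["tool_pos"][2]-.025-.0385,4))
    if abs(f[2])>5: break
manip.move_l(knob(a,.06),Rd,feed=.15)
p=knob(a); p[2]=.2; manip.move_l(p-.15*ey*-1,Rd,feed=.3)
k=manip.get_calibration("side"); im=manip.capture("side"); print(manip.get_obs()["time"])
cv2.imwrite("pics/s1.png",cv2.resize(im[130:290,220:430,::-1],None,fx=3.6,fy=3.6,interpolation=cv2.INTER_CUBIC))
print(((proj(k,[knob(0)-.032*ez,knob(.1)-.032*ez])-[220,130])*3.6).round(0))
E
```

```text
[ 0.2562444  -0.9208895   0.65852172]
0.8 [-0.4  1.2 -0.6]
0.7 [-0.3  1.  -0.2]
0.6 [-0.7  1.4 -0.2]
0.5 [-0.1  1.1 -0.6]
0.4 [-0.2  0.6 -0.6]
0.3 [-0.8  0.9 -0.9]
0.2 [ 0.5  0.7 -0.8]
0.1 [-0.2 -0.1 -0.2]
0.06 [-0.   1.6  0. ] 0.0101
0.054 [-0.   1.2  0.1] 0.0092
0.048 [ 0.3  0.3 -2. ] 0.0081
0.042 [-0.8  1.3 -0.5] 0.007
0.036 [-0.3  0.9 -0.9] 0.006
0.03 [-0.8  0.9 -0.8] 0.005
0.024 [-0.3  0.6 -1.2] 0.004
0.018 [ 0.2 -0.6 -0.3] 0.003
0.012 [ 0.5  1.3 -0.8] 0.002
0.006 [-0.8  0.6 -0.5] 0.0009
0.0 [-1.6  1.7  0.2] 0.0
-0.006 [-1.9  2.4  5.3] -0.0003
11.9833
[[414. 392.]
 [416. 368.]]
```

View pics/s1.png

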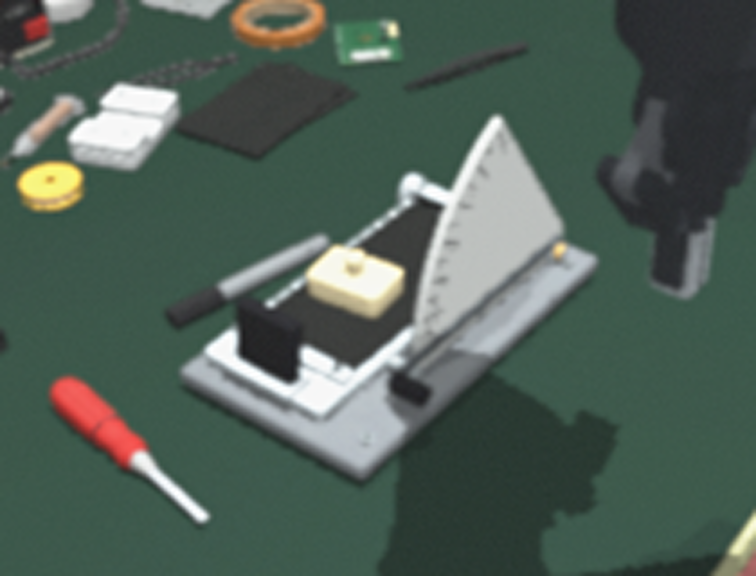

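The pointer is down at zero: the knob is at crop (410,387) against a predicted (414,392), and contact came at the right height. Now the pre-grasp above the paddle, with one check of alignment.

```bash
cat >> h.py <<'E'
L=np.radians(6)
def frame(th):
    X=np.cos(th)*ex+np.sin(th)*ez; Z=-np.sin(th)*ex+np.cos(th)*ez
    return X,Z,-np.sin(L)*X+np.cos(L)*Z
def gpose(th,up=.004,dx=0.):   # TCP pose with grasp point 'up' above board_grip along the paddle
    X,Z,u=frame(th)
    return H+(.202+dx)*X+.030*Z+(up+.006)*u, np.c_[ey,np.cross(-u,ey),-u]
E
python3 - <<'E'
from h import *
p=manip.get_obs()["tool_pos"]; p[2]=.28; manip.move_l(p,feed=.3)
manip.ungrasp()
P,R=gpose(0,.075); print(P,R[:,1]@ex); manip.move_pose(P,R)
k=manip.get_calibration("wrist"); im=manip.capture("wrist").copy(); print(manip.get_obs()["time"],manip.get_obs()["opening"])
X,Z,u=frame(0); g=H+.202*X+.03*Z
r=np.array([g+.018*u+sx*.006*X+sy*.022*ey for sx,sy in((-1,-1),(1,-1),(1,1),(-1,1))])
uv=proj(k,r); print(uv.round(1).tolist())
big=cv2.resize(im[:,:,::-1],None,fx=1.25,fy=1.25,interpolation=cv2.INTER_CUBIC)
cv2.polylines(big,[np.round(uv*1.25).astype(np.int32)],True,(0,0,255),1)
cv2.imwrite("pics/w2.png",big)
for t in ("brass_weight",): print([(round(d["p"],2),np.round(d["location"],1).tolist(),int(d["mask"].sum())) for d in manip.cut_out("wrist",t)[:2]])
E
```

```text
[ 0.55406498 -0.25493185  0.13455627] 0.9945218953682733
14.2917 0.9986002265870486
[[309.4, 262.6], [328.4, 261.7], [329.0, 194.7], [308.8, 195.3]]
[(0.72, [193.1, 222.8], 4075), (0.53, [251.9, 306.0], 1411)]
```

View pics/w2.png

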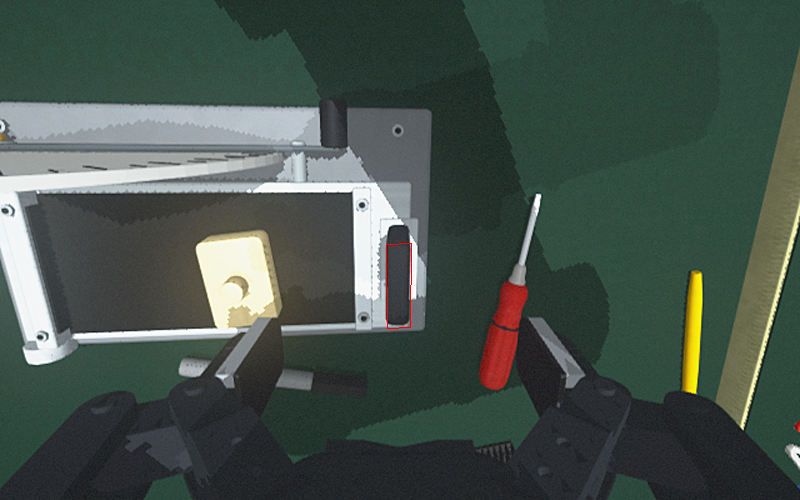

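The predicted outline (red, columns 386–410) matches the paddle in the closing direction, and the weight clears the left finger. Descend and grip.

Run:
```python
from h import *
P,R=gpose(0,.007); manip.move_l(P,R,feed=.1)
f0=manip.get_obs()["wrist_force"]
manip.grab(60); o=manip.get_obs()
print(o["time"],o["opening"],o["grasp_force"],(o["wrist_force"]-f0).round(1),o["torque"].round(2),(o["tool_pos"]-P).round(4))
k=manip.get_calibration("wrist"); im=manip.capture("wrist")
for t in ("brass_weight",):
    for d in manip.cut_out("wrist",t)[:2]: 
        ys,xs=np.nonzero(d["mask"]); print(round(d["p"],2),np.round(d["location"],1),d["mask"].sum(),xs.min(),xs.max(),ys.min(),ys.max())
cv2.imwrite("pics/w3.png",im[:,:,::-1])
```

```text
15.8417 0.12447544736377399 59.78191137313843 [-1.9 -3.7  1.5] [-0.9   0.64 -0.35] [-0.0004 -0.0006  0.0002]
0.89 [141.7 274.7] 8834 83 190 219 331
```

View pics/w3.png

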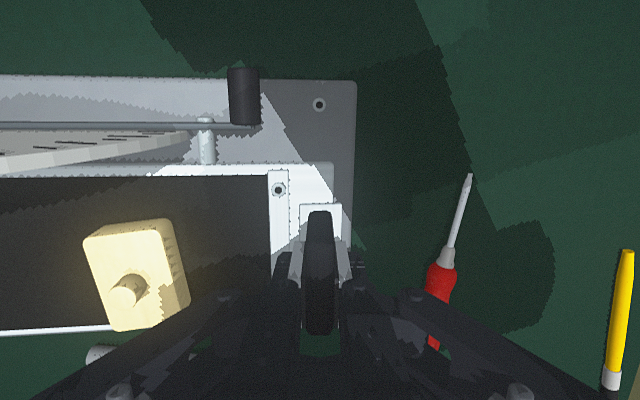

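Gripped cleanly: both fingers are on the paddle with low wrist load. The weight at (135,275) is bright on the black mat, and the clamp screw at (278,190) gives a fixed reference. Now raise the board with slip monitoring.

```bash
cat > mon.py <<'E'
from h import *
def grey(im): return cv2.GaussianBlur(cv2.cvtColor(im,cv2.COLOR_RGB2GRAY),(0,0),1.2).astype(np.float32)
def shift(ref,im,box,m=14):
    c0,c1,r0,r1=box
    s=cv2.matchTemplate(im[r0-m:r1+m,c0-m:c1+m],ref[r0:r1,c0:c1],cv2.TM_CCOEFF_NORMED)
    _,v,_,(x,y)=cv2.minMaxLoc(s); dx=0
    if 0<x<2*m: a,b,c=s[y,x-1:x+2]; dx=.5*(a-c)/(a-2*b+c)
    return x+dx-m,v
W=(72,198,216,325); S=(262,292,172,206)
def rel(ref):
    g=grey(manip.capture("wrist")); w,v=shift(ref,g,W); s,_=shift(ref,g,S,6); return w-s,s,v,g
E
python3 - <<'E'
from mon import *
r=.2065
ref0=grey(manip.capture("wrist"))
tmax=0
for th in np.arange(.045,.361,.045):
    manip.move_l(*gpose(th,.007),feed=.08*r); 
d=rel(ref0); o=manip.get_obs(); print("at",th,np.round(d[:3],2),o["wrist_force"].round(1),o["time"])
ref=d[3]; hist=[0.]*5; out=[]; slip=False
while th<.72:
    th+=.005; manip.move_l(*gpose(th,.007),feed=.05*r)
    x,s,v,g=rel(ref); base=np.median(hist[-5:]); out.append((round(th,3),round(float(x),2),round(float(v),3)))
    if x-base<-.6 or v<.8:
        x2,s2,v2,_=rel(ref); out.append(("chk",round(float(x2),2),round(float(v2),3)))
        if x2-base<-1.0 or v2<.8: slip=True; break
    hist.append(x)
    if np.linalg.norm(manip.get_obs()["wrist_force"])>60: print("force"); break
np.save("th.npy",th); print("slip",slip,th,out[::6],out[-6:],manip.get_obs()["time"])
for i in range(8):
    manip.wait(.1); x,s,v,_=rel(ref); print(np.round([x,s,v],2),end=" ")
manip.wait(.5); im=manip.capture("side"); print(manip.get_obs()["time"])
for q in manip.cut_out("side","brass_weight")[:2]: print(round(q["p"],2),q["location"])
cv2.imwrite("pics/s2.png",cv2.resize(im[130:290,220:430,::-1],None,fx=3.6,fy=3.6,interpolation=cv2.INTER_CUBIC))
E
```

```text
at 0.36 [ 0.01 -0.51  0.95] [-2.7 -5.  -7.5] 21.7083
slip True 0.6300000000000002 [(np.float64(0.365), 0.0, 0.999), (np.float64(0.395), 0.0, 0.993), (np.float64(0.425), 0.17, 0.986), (np.float64(0.455), 0.46, 0.982), (np.float64(0.485), 0.26, 0.982), (np.float64(0.515), 0.26, 0.982), (np.float64(0.545), 0.24, 0.982), (np.float64(0.575), 0.22, 0.982), (np.float64(0.605), 0.2, 0.978), ('chk', -11.81, 0.955)] [(np.float64(0.61), 0.21, 0.977), (np.float64(0.615), 0.25, 0.977), (np.float64(0.62), 0.29, 0.975), (np.float64(0.625), 0.33, 0.973), (np.float64(0.63), -6.67, 0.967), ('chk', -11.81, 0.955)] 37.9583
[-1.399e+01 -1.000e-02  5.300e-01] [-13.97  -0.03   0.07] [11.79 -0.03 -0.15] [-13.97  -0.03  -0.06] [-13.98  -0.02  -0.06] [-13.98  -0.02  -0.06] [-13.97  -0.03  -0.06] [-13.97  -0.03  -0.06] 39.7083
```

View pics/s2.png

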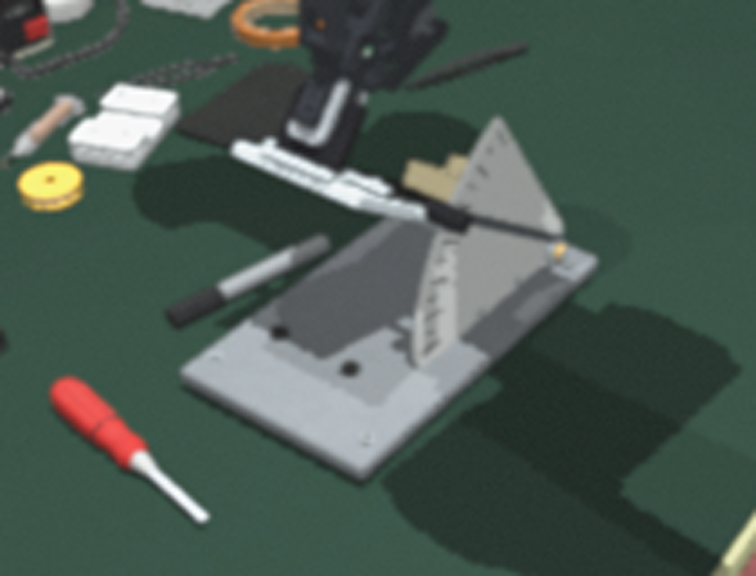

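The weight slipped at 0.63 rad. The raise was stopped there, and the weight slid down and came to rest, now at crop (440,175). Lowering the board gently along the same arc.

Run:
```python
from mon import *
r=.2065; th=float(np.load("th.npy"))
for t in np.linspace(th,.07,10)[1:]: manip.move_l(*gpose(t,.007),feed=.11*r)
for t in (.035,.012,0): manip.move_l(*gpose(t,.007),feed=.05*r)
manip.wait(.2); o=manip.get_obs(); print(o["time"],o["wrist_force"].round(1),o["opening"])
manip.ungrasp()
P,R=gpose(0,.075); manip.move_l(P,R,feed=.1)
P=P.copy(); P[2]=.30; manip.move_l(P,R,feed=.2); 
P=P-.06*ey+.06*ex; manip.move_l(P,feed=.2)
im=manip.capture("side"); w=manip.capture("wrist"); o=manip.get_obs(); print(o["time"],o["wrist_force"].round(1))
k=manip.get_calibration("side")
print(((proj(k,[knob(a)-.032*ez for a in(.6,.63,.66)])-[220,130])*3.6).round(0).tolist())
a=cv2.resize(im[130:290,220:430,::-1],(525,400),interpolation=cv2.INTER_CUBIC); 
cv2.imwrite("pics/f1.png",cv2.resize(im[130:290,220:430,::-1],None,fx=3.6,fy=3.6,interpolation=cv2.INTER_CUBIC))
cv2.imwrite("pics/f2.png",w[:,:,::-1])
```

```text
48.175 [-2.5 -9.5 -6.3] 0.13129524525102013
51.3667 [-0.4 -0.7  0.9]
[[450.0, 227.0], [454.0, 218.0], [457.0, 209.0]]
```

View pics/f1.png

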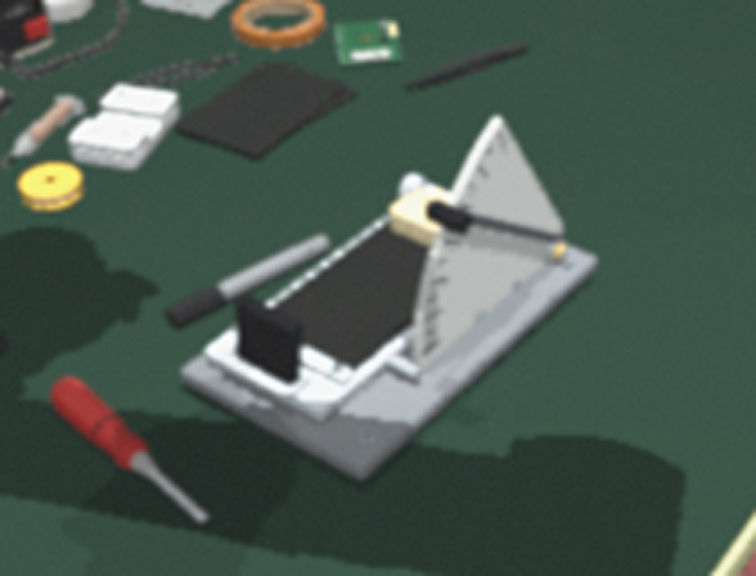

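View pics/f2.png

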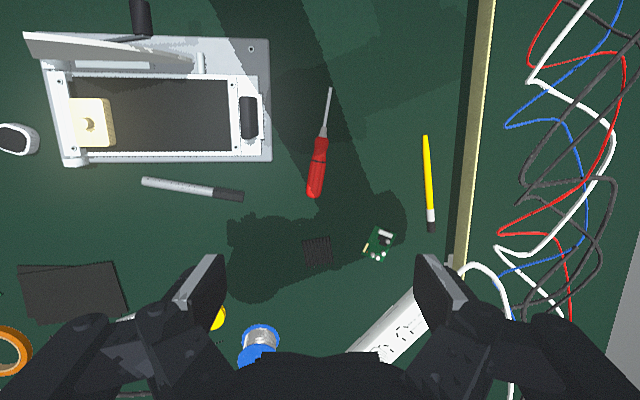

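The board is flat, the weight rests against the foot stop (wrist view 90,122), and the pointer stands at about 0.63 rad (crop 449,216). The loupe, marker and screwdriver have not moved, and the robot is clear.

```bash
python3 -c "
from workcell import manip
print(manip.sign_off())"
```

```text
the job is handed in; nothing more can be done
None
```

The job is done and handed in: the weight slipped at about 0.63 rad (36°) and slid to the foot stop, the board is flat again, the pointer still marks that angle, and nothing else was moved; robot time was about 51 s of the 69 s allowed.

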